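# Thread the axle through the lattice turning stand

## Robot

A 6-joint arm with a two-finger parallel gripper is mounted at the origin on the work surface. World frame = base frame: x ahead of the robot, y to its left, z up, the work surface at z = 0. Lengths are in m, angles in rad, forces in N, time in s.
With the tool pointing down it reaches from about 0.3 to 0.85 m from the base axis. Payload 4.2 kg.
Tool frame: the origin (TCP) lies between the finger pads; the fingertips stand 8 mm ahead of it and the grasp point (between the pads) lies 11 mm behind it; z points along the fingers, y is the line along which they close (so a half turn about z gives the same grasp; the last joint's range is limited). The gripper opens to 91 mm and grips with 3 to 60 N. Pads are 32 mm wide; open, the fingers measure 118 mm over their backs; the gripper's body (76 mm by 178 mm) begins 60 mm behind the grasp point.
Start: joints at [-1.163, 0.32, 1.565, -0, 1.257, -0.02], TCP at [0.239, -0.523, 0.222] pointing down, gripper open.
Joint ranges: [-3.11, 3.11], [-0.84, 2.01], [0.21, 2.61], [-1.34, 4.49], [0.05, 2.63], [-2.56, 2.56]. Speed limits (rad/s): [2.57, 2.57, 3.14, 3.14, 3.14, 3.14].

## Interface

Orientations are given as a rotation vector (axis times angle).
In Python, from plant import robot gives the robot as it stands.
- The arm moves only by the tool move_arm, never from a script. Its argument "series" is a list of rows, each a list of 3 entries, a list of its own where there are three numbers: the finger opening in m, from 0 to 0.0912, then the shift along the tool's x, y, z in m, then the turn, a rotation vector about the tool's x, y, z in degrees. In form: [[claw, [x, y, z], [rx, ry, rz]], ...]. A call has 1 to 12 rows; each row is the pose to reach, as a shift and turn from the pose commanded when the call began, along the tool's axes at that moment; what a row does not reach only later rows make up. A row lasts 1/12 s, in which the tool goes at most 41.7 mm and 7.16 degrees, less where a joint would pass 70% of its speed; a pose out of reach is approached as far as the arm can. A call with a gripper value outside its range is refused whole. The fingers move at their own pace and stop on an object; "newtons" is the grip in N (left out, the last holds). Time passes only in rows, so rows that repeat a pose let the fingers close. It gives the time, the measured TCP pose, the force, the opening and the grip force at its end, in the units of the state.
- robot.observe(): the state, without advancing time (a new reading comes with each control period).
- robot.capture(name): name is "scene" or "top" or "wrist"; returns the picture (420x560x3 uint8, blue, green, red); there is no depth.
- robot.camera_info(name): a dict with "fx", "fy", "cx", "cy" (pixels), "world_from_camera" (4x4, takes a point from camera to world coordinates). Camera axes: x right, y up, looking along -z (the intrinsics and any distortion apply to the point x, -y, -z); pixel columns grow to the right and rows downward; lengths in m; the calibration is good to about 2 mm. A picture is of the moment at which its call begins: read the wrist's pose just before it. camera_info takes no time and is no camera call; for the wrist camera it gives the pose at the moment of the call.
- robot.job_done(): hands the job in; it is judged then, once.
Trained networks look in the newest picture that a camera, given by its name, has taken for a name from the list of things; names that differ only in an ending like _2 or _b are one class to them, and where a whole thing is asked for, a point or a joint stands for the part that bears it (a point fixed in the world has none). Each returns a list of dicts, best first, with "conf" (0 to 1); they miss things now and then, are a little off and sometimes report something else, mostly with a low value. They report only what shows in the picture. A call takes as long as a camera call. They do not tell look-alikes from the thing itself.
- robot.recognise(thing, camera): "bbox" ([centre column, centre row, width, height] as shares, 0 to 1, of the picture: columns of its width, rows of its height, round what is visible of it).
- robot.cut_out(thing, camera): "region" (420x560 bool, what is visible of it) and "bbox" ([centre column, centre row, width, height] as shares, 0 to 1, of the picture: columns of its width, rows of its height, round what is visible of it).
The state is a dict: "time": time; "joints": joint angles; "joint_velocities": joint speeds; "joint_torque": joint torques, N m; "position": TCP position; "tool_rot": TCP orientation; "force": force on the tool from outside, world axes, zero at the start; "moment": the same for the moment, N m; "width": finger opening in m; "gripper_force": force on a finger pad.
Only numpy, scipy, OpenCV 4.12 (cv2) and the standard library are available. Lean on these libraries where they do the work, as an engineer would, in place of code of your own. Each camera call takes 0.05 s, during which the arm holds its last target. There are 200 camera calls.

## Task

Take the axle with the orange handle from its wooden rest and slide it through the first bearing of the turning stand, through the clay lattice lying in the cradle, and through the second bearing, until its flange is fully home against the first bearing; then let go. Feel your way in and do not force it: the axle must never press on the stand or the lattice with 25 newtons or more. Leave the lattice in its cradle and do not disturb the other things on the table.

Things in the scene. Friction and masses are not known exactly. Their poses are not given: they have to be found in the camera images.
- rig: Turning stand: aluminium base plate 170 x 190 x 20 mm fixed to the table, with a black cradle and two bearings. Origin at the centre of the plate's underside, z up; y runs along the bearings, the axle comes in from +y and travels towards -y; x is sideways. Nominal bearing line: x = 0, z = 100 mm; bearing plates 70 mm wide, nominal tops at 128 mm; home: flange face at y = +80 mm.
- rig_carriage (a point): Point fixed to the base on the nominal bearing line, midway (x = y = 0, z = 100 mm). The bearings stand on a clamped adjustable carriage whose setting this pose does NOT show: both together sit up to 9 mm either way in the stand's x and 8 mm up or down from the nominal line, same amount for both, parallel to y, and do not yield. The axle must find them by feel.
- rig_first (a point): Nominal centre of the first bearing's mouth (stand y = +80 mm; true one off by the carriage setting): a blue 56 mm square face with a brass 45 degree cone, 38 mm wide at the face and 13 mm deep, leading to a bore 12 mm in diameter and 12 mm long, which ends at y = +55 mm. The flange seats on the blue face.
- rig_second (a point): Nominal centre of the second bearing's mouth (stand y = -55 mm; true one off by the same setting): same shape, bore from y = -68 to -80 mm.
- axle: The axle: origin on its axis at the flange's front face. Steel shaft 10 mm in diameter, 190 mm long (last 6 mm taper to 9 mm) towards the axle's -y; flange: dark disc 48 mm wide, 5 mm thick (y 0 to +5); orange square handle 24 x 24 x 50 mm (y +5 to +55). 0.13 to 0.20 kg, balance point in the handle's front half. Starts level on its rest, axis 45 mm above the table, handle to the robot's left.
- axle_grip (a point): Centre of the orange handle, on the axis, 30 mm behind the flange face: the place to grip, from above, across the 24 mm width; it starts 45 mm above the table and its sides are free down to the rest's 8 mm foot.
- axle_tip (a point): The very tip of the shaft, on the axis, 190 mm in front of the flange face.
- lattice: Clay-coloured lattice column, 76 mm diameter, 100 mm long, 0.18 to 0.35 kg, loose in the stand's cradle. Origin at its middle, axis along its y (and the stand's y), nominally 100 mm above the table. Its two end rings have round openings 40 mm in diameter, which the axle passes freely wherever the bearings are set.
- rest: Wooden rest of the axle, fixed: foot 60 x 200 x 8 mm, origin under the middle of the lying axle, y along the axle. The handle lies on a post 16 mm wide (33 mm high), the shaft in a notch 70 mm towards -y whose cheeks end 50 mm above the table: lift the axle straight up.
- spray_a: Bystander: clear spray bottle with white head, 66 mm diameter, 186 mm high; origin under its foot.
- spray_b: Bystander: clear spray bottle with white head, 66 mm diameter, 186 mm high; origin under its foot.
- media: Bystander: green glass bottle with blue cap, 80 mm diameter, 170 mm high; origin under its foot.
- beaker: Bystander: glass beaker, 70 mm diameter, 90 mm high; origin under its foot.
- weight: Bystander: brass calibration weight, 32 mm diameter, 44 mm high; origin under its foot.
- driver: Bystander: screwdriver with yellow handle lying flat; origin at its underside.
- spare: Bystander: spare steel ring, 38 mm diameter, 12 mm high; origin at its underside.
There are look-alikes about, which are no part of the job. Leave any blue or purple look-alike of the axle alone.

How it is judged:
By the outcome, as a careful person would: the job done as asked, in the order asked, and still so for the second after the job is handed in, with the robot touching nothing.
It also fails if it takes over 72 s, if anything falls off the work surface, if the arm or the gripper's body presses on something with over 40 N, if the wrist force passes 120 N, or if a joint passes its speed limit or range.

## Working session

There is one attempt and no reset: what is moved stays moved. The work goes in short steps, Python scripts to look and compute and a tool call to move; the robot and the scene stay as the last step left them, time stands still between calls to the robot, and variables do not carry over. Pictures are saved under pics/ and viewed, at most 10 in all, crops included, and the job is handed in when it is done.

Besides the shell and the picture viewer there is one more tool, called after "Call:" in YAML: its name, and indented under it one key for each argument. move_arm: Moves the arm, as the interface text tells. Its arguments: {"type":"object","properties":{"series":{"type":"array","items":{"type":"array"}},"newtons":{"type":"number"}},"required":["series"]}

```bash
mkdir -p pics; ls; python3 - <<'E'
from plant import robot
import cv2,numpy as np
s=robot.observe();print({k:np.round(v,3).tolist() for k,v in s.items()})
ims=[]
for c in ["scene","top"]:
    im=robot.capture(c);ims.append(im);cv2.imwrite(f"pics/{c}0.png",im)
    i=robot.camera_info(c);print(c,{k:np.round(v,4).tolist() if not isinstance(v,str) else v for k,v in i.items()})
    for t in ["axle","axle_grip","axle_tip","rig","rig_first","rig_second","rig_carriage","lattice","rest"]:
        print(t,[(np.round(np.array(d["bbox"])*[560,420,560,420],1).tolist(),round(d["conf"],2)) for d in robot.recognise(t,c)[:4]])
E
```

```text
pics
{'time': 0.0, 'joints': [-1.163, 0.32, 1.566, -0.0, 1.257, -0.02], 'joint_velocities': [0.001, 0.0, 0.001, 0.001, -0.001, 0.001], 'joint_torque': [-0.003, -41.246, -23.198, 0.073, 0.046, -0.0], 'position': [0.238, -0.523, 0.221], 'tool_rot': [-3.068, -0.666, 0.001], 'force': [0.355, -0.246, 1.431], 'moment': [0.007, 0.032, 0.016], 'gripper_force': 0.0, 'width': 0.091}
scene {'fx': 509.7762, 'fy': 509.7762, 'cx': 278.7004, 'cy': 208.6358, 'world_from_camera': [[-0.7113, -0.599, 0.3679, 0.976], [0.7027, -0.5948, 0.3904, 0.5478], [-0.015, 0.5362, 0.844, 1.1893], [0.0, 0.0, 0.0, 1.0]]}
axle [([275.1, 125.4, 22.9, 73.8], 0.91), ([394.5, 226.5, 55.5, 55.4], 0.72), ([310.0, 277.2, 84.4, 59.5], 0.65)]
axle_grip [([316.2, 280.9, 75.0, 54.5], 0.78), ([395.9, 226.1, 57.5, 58.6], 0.72), ([276.2, 127.6, 23.4, 70.9], 0.61)]
axle_tip [([395.0, 228.1, 53.3, 51.9], 0.68), ([274.5, 126.8, 26.7, 72.9], 0.57), ([313.8, 276.9, 84.6, 57.3], 0.56)]
rig [([237.3, 202.6, 88.9, 86.9], 0.94)]
rig_first [([433.1, 288.7, 22.4, 14.5], 0.57), ([310.7, 278.8, 81.5, 60.3], 0.25)]
rig_second [([238.1, 203.9, 87.
[... 404 characters left out ...]
0]]}
axle [([200.9, 285.3, 13.5, 84.7], 0.86), ([221.4, 194.2, 85.7, 23.4], 0.75), ([364.4, 295.7, 77.2, 50.8], 0.71)]
axle_grip [([220.1, 195.0, 87.6, 20.8], 0.93), ([364.3, 294.2, 73.7, 46.3], 0.93), ([201.9, 283.2, 17.4, 83.1], 0.81)]
axle_tip [([221.0, 196.0, 83.1, 18.8], 0.98), ([202.8, 283.8, 21.1, 80.9], 0.75), ([372.4, 126.8, 22.2, 44.5], 0.72)]
rig [([325.8, 202.6, 72.2, 65.5], 0.94)]
rig_first [([327.8, 202.1, 66.2, 61.3], 0.77)]
rig_second [([325.7, 205.2, 68.0, 63.3], 0.66)]
rig_carriage [([281.6, 126.6, 22.9, 32.3], 0.69), ([323.3, 202.2, 63.4, 65.1], 0.68)]
lattice [([326.9, 201.0, 38.5, 27.6], 0.73)]
rest [([227.3, 193.3, 67.8, 29.6], 0.59), ([327.2, 201.6, 69.2, 58.9], 0.25)]
```

View pics/scene0.png

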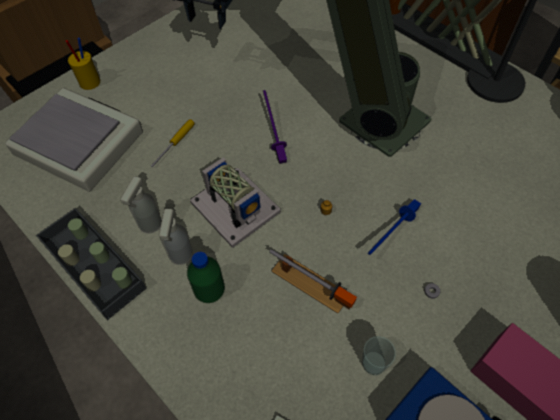

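View pics/top0.png

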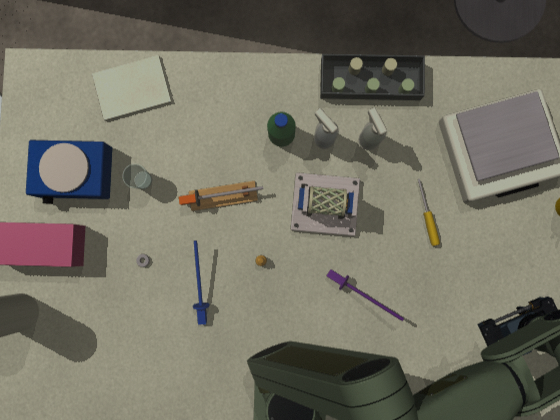

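The scene view shows the orange axle on its rest (handle about (345,297), tip (268,248)) and the stand at about (237,203). In the top view the handle is at (187,199), the tip at (262,188) and the stand at (327,203). The blue and purple look-alikes are clear of both.

```bash
cat > h.py <<'E'
from plant import robot
import cv2,numpy as np
from scipy.spatial.transform import Rotation as R
def ray(i,uv):
    T=np.array(i["world_from_camera"]);d=np.array([(uv[0]-i["cx"])/i["fx"],-(uv[1]-i["cy"])/i["fy"],-1.])
    d=T[:3,:3]@d;return T[:3,3],d/np.linalg.norm(d)
def onz(i,uv,z):
    o,d=ray(i,uv);return o+d*(z-o[2])/d[2]
def tri(obs):
    A=np.zeros((3,3));b=np.zeros(3)
    for i,uv in obs:
        o,d=ray(i,uv);P=np.eye(3)-np.outer(d,d);A+=P;b+=P@o
    p=np.linalg.solve(A,b)
    return p,[np.linalg.norm((np.eye(3)-np.outer(ray(i,uv)[1],ray(i,uv)[1]))@(p-i0)) for i,uv in obs for i0 in [ray(i,uv)[0]]]
def proj(i,p):
    T=np.array(i["world_from_camera"]);q=T[:3,:3].T@(np.asarray(p)-T[:3,3])
    return np.array([i["cx"]+i["fx"]*q[0]/-q[2],i["cy"]-i["fy"]*q[1]/-q[2]])
def orange(im):
    h=cv2.cvtColor(im,cv2.COLOR_BGR2HSV);m=cv2.inRange(h,(2,190,100),(14,255,255))
    n,l,s,c=cv2.connectedComponentsWithStats(m);k=1+np.argmax(s[1:,4]);return c[k],s[k],l==k
def down(axis_y):
    "tool rotation: z down, x along the given world direction (axle +y)"
    x=np.array([axis_y[0],axis_y[1],0]);x/=np.linalg.norm(x);z=np.array([0,0,-1.]);return R.from_matrix(np.c_[x,np.cross(z,x),z])
def plan(p,Rt):
    s=robot.observe();R0=R.from_rotvec(s["tool_rot"])
    return np.round(R0.inv().apply(np.array(p)-s["position"]),4),np.round((R0.inv()*Rt).as_rotvec(degrees=True),2)
E
python3 - <<'E'
from h import *
S=cv2.imread("pics/scene0.png");T=cv2.imread("pics/top0.png")
iS,iT=robot.camera_info("scene"),robot.camera_info("top")
cs,ss,_=orange(S);ct,st,_=orange(T);print(cs,ss,ct,st)
g,e=tri([(iS,cs),(iT,ct)]);print("handle",g,e)
tip,e=tri([(iS,(268,248)),(iT,(262,188))]);print("tip",tip,e,np.linalg.norm(g-tip))
for uv in [(297,174),(359,177),(357,235),(292,232)]:print(onz(iT,uv,.02).round(3))
print("rig",onz(iT,(327,203),.03))
print(plan([.43,.10,.42],down([0,1])))
E
```

```text
[345.32947977 295.03468208] [335 287  21  17 173] [187.0173913 199.       ] [179 195  17   9 115]
handle [0.54014021 0.30665624 0.05092161] [np.float64(0.00120897886336901), np.float64(0.0012089788633688546)]
tip [0.57993231 0.08836282 0.05199403] [np.float64(0.002869252637265635), np.float64(0.0028692526372653864)] 0.22189316978795776
[ 0.626 -0.01   0.02 ]
[ 0.621 -0.192  0.02 ]
[ 0.451 -0.188  0.02 ]
[0.455 0.001 0.02 ]
rig [ 0.5413462  -0.09872593  0.03      ]Traceback (most recent call last):
  File "<stdin>", line 9, in <module>
  File "h.py", line 23, in down
    x=np.array([axis_y[0],axis_y[1],0]);x/=np.linalg.norm(x);z=np.array([0,0,-1.]);return R.from_matrix(np.c_[x,np.cross(z,x),z])
                                        ^^^^^^^^^^^^^^^^^^^^
numpy._core._exceptions._UFuncOutputCastingError: Cannot cast ufunc 'divide' output from dtype('float64') to dtype('int64') with casting rule 'same_kind'
```

```bash
sed -i 's/axis_y\[1\],0\])/axis_y[1],0.])/' h.py; python3 - <<'E'
from h import *
print(plan([.53,.30,.34],down([-.04,.218])))
i=robot.camera_info("wrist");s=robot.observe();T=np.array(i["world_from_camera"]);R0=R.from_rotvec(s["tool_rot"])
print(R0.inv().apply(T[:3,3]-s["position"]),R0.inv().apply(-T[:3,2]),i["fx"])
E
```

```text
(array([ 0.6067, -0.6281, -0.1181]), array([ 1.000e-02,  1.000e-02, -7.589e+01]))
[ 0.07238426 -0.00190418 -0.16321818] [-2.58164485e-01  5.29113067e-04  9.66100833e-01] 357.5163518881401
```

Call:
move_arm:
  series:
    - [0.0912,[0,0,-0.04],[0,0,0]]
    - [0.0912,[0.02,-0.02,-0.08],[0,0,-6]]
    - [0.0912,[0.05,-0.05,-0.1],[0,0,-12]]
    - [0.0912,[0.078,-0.078,-0.118],[0,0,-18]]
    - [0.0912,[0.105,-0.105,-0.118],[0,0,-24]]
    - [0.0912,[0.133,-0.133,-0.118],[0,0,-30]]
    - [0.0912,[0.16,-0.16,-0.118],[0,0,-36]]
    - [0.0912,[0.188,-0.188,-0.118],[0,0,-42]]
    - [0.0912,[0.215,-0.215,-0.118],[0,0,-48]]
    - [0.0912,[0.243,-0.243,-0.118],[0,0,-54]]
    - [0.0912,[0.27,-0.27,-0.118],[0,0,-60]]
    - [0.0912,[0.298,-0.298,-0.118],[0,0,-66]]

```text
time: 2.0
position: [0.3861, -0.1266, 0.3403]
tool_rot: [2.205, 2.236, 0.0]
force: [1.7, 0.4, -0.5]
width: 0.0913
gripper_force: 0.0
```

```bash
python3 - <<'E'
from h import *
print(plan([.52,-.04,.36],down([.03,1])),plan([.53,.30,.34],down([-.04,.218])))
E
```

```text
(array([ 0.0848,  0.1351, -0.0197]), array([0.05, 0.03, 2.5 ])) (array([4.246e-01, 1.497e-01, 1.000e-04]), array([ 0.05,  0.04, -9.61]))
```

Call:
move_arm:
  series:
    - [0.0912,[0.02,0.034,-0.005],[0,0,1]]
    - [0.0912,[0.042,0.068,-0.01],[0,0,1.5]]
    - [0.0912,[0.064,0.1,-0.015],[0,0,2]]
    - [0.0912,[0.085,0.135,-0.02],[0,0,2.5]]
    - [0.0912,[0.085,0.135,-0.02],[0,0,2.5]]
    - [0.0912,[0.085,0.135,-0.02],[0,0,2.5]]

```text
time: 2.5
position: [0.5214, -0.0412, 0.359]
tool_rot: [-2.256, -2.185, 0.002]
force: [0.0, -0.3, -0.7]
width: 0.0913
gripper_force: 0.0
```

```bash
python3 - <<'E'
from h import *
import pickle
i=robot.camera_info("wrist");im=robot.capture("wrist");cv2.imwrite("pics/w1.png",im);pickle.dump(i,open("w1.pkl","wb"))
print(plan([.53,.30,.34],down([-.04,.218])))
E
```

```text
(array([ 0.3421, -0.0016,  0.0192]), array([-1.000e-01,  1.000e-02, -1.232e+01]))
```

View pics/w1.png

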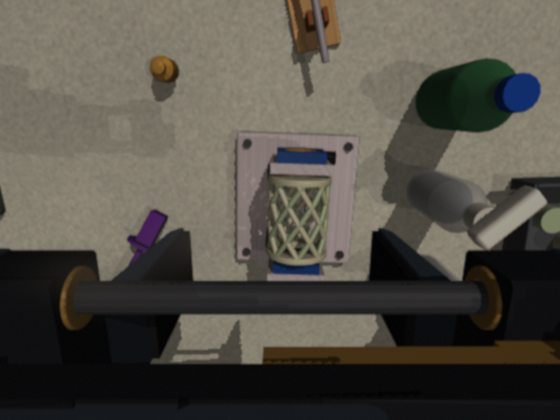

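Wrist view: plate corners at about (237,132), (357,136), (349,264) and (236,262), the first bearing's blue face at (302,156), and the axle's tip at (324,58). Next I take an oblique look at the bearing mouth.

```bash
python3 - <<'E'
from h import *
import pickle
i=pickle.load(open("w1.pkl","rb"))
for uv in [(237,132),(357,136),(349,264),(236,262)]:print(onz(i,uv,.02).round(4))
print("tip",onz(i,(324,58),.045))
for uv in [(278,150),(326,151)]:print("bluetop",onz(i,uv,.128))
t=np.radians(35);a=np.array([.03,1,0]);a/=np.linalg.norm(a);Z=np.array([0,0,1.])
x=a*np.cos(t)-Z*np.sin(t);z=-a*np.sin(t)-Z*np.cos(t)
print(plan([.541,.05,.19],R.from_matrix(np.c_[x,np.cross(z,x),z])))
E
```

```text
[0.4615 0.0104 0.02  ]
[ 6.265e-01 -3.000e-04  2.000e-02]
[ 0.6187 -0.1906  0.02  ]
[ 0.4476 -0.182   0.02  ]
tip [0.57823889 0.09776049 0.045     ]
bluetop [ 0.5183148  -0.00544087  0.128     ]
bluetop [ 0.57074774 -0.00821665  0.128     ]
(array([0.0927, 0.018 , 0.1693]), array([ -0.16, -34.97,  -0.17]))
```

Call:
move_arm:
  series:
    - [0.0912,[0.02,0.004,0.02],[0,-6,0]]
    - [0.0912,[0.04,0.008,0.05],[0,-12,0]]
    - [0.0912,[0.06,0.012,0.08],[0,-18,0]]
    - [0.0912,[0.08,0.018,0.11],[0,-24,0]]
    - [0.0912,[0.093,0.018,0.14],[0,-30,0]]
    - [0.0912,[0.093,0.018,0.169],[0,-35,0]]
    - [0.0912,[0.093,0.018,0.169],[0,-35,0]]
    - [0.0912,[0.093,0.018,0.169],[0,-35,0]]

```text
time: 3.22
position: [0.5402, 0.0494, 0.1902]
tool_rot: [1.907, 1.846, -0.607]
force: [0.1, -0.8, 1.2]
width: 0.0912
gripper_force: 0.0
```

```bash
python3 - <<'E'
from h import *
import pickle
i=robot.camera_info("wrist");im=robot.capture("wrist");cv2.imwrite("pics/w2.png",im);pickle.dump(i,open("w2.pkl","wb"))
p=proj(i,[.543,-.012,.1]);print(p);u,v=p.astype(int);u0,v0=max(u-100,0),max(v-75,0)
print(u0,v0)
cv2.imwrite("pics/w2c.png",cv2.resize(im[v0:v0+150,u0:u0+200],None,fx=4,fy=4,interpolation=cv2.INTER_CUBIC))
E
```

```text
[288.55075074 207.73926665]
188 132
```

View pics/w2c.png

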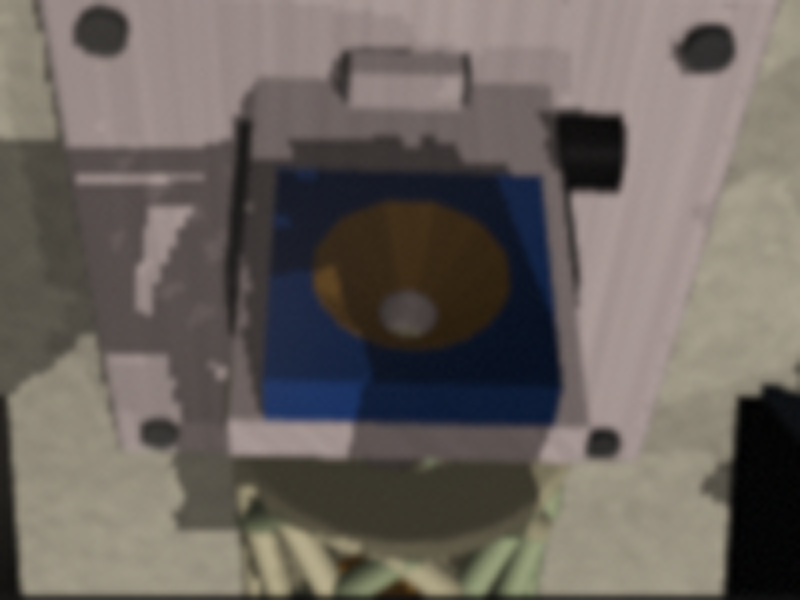

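The crop shows the blue face clearly, with corners at crop (279,170), (541,178), (557,385), (265,380), the cone centred at (411,275) and the bore at about (408,313). I'll solve for the mouth's pose from those corners.

```bash
python3 - <<'E'
from h import *
import pickle
from scipy.optimize import least_squares
i=pickle.load(open("w2.pkl","rb"))
f=lambda x,y:np.array([188+x/4,132+y/4])
obs=[((-28,-28),f(279,170)),((28,-28),f(541,178)),((28,28),f(557,383)),((-28,28),f(265,380))]
def P(q,a,b): # yaw: stand y=(sin,cos)
    s,c=np.sin(q[3]),np.cos(q[3]);return np.array([q[0]+a*c*1e-3,q[1]-a*s*1e-3,q[2]+b*1e-3])
r=lambda q:np.concatenate([proj(i,P(q,*ab))-uv for ab,uv in obs])
s=least_squares(r,[.543,-.012,.1,.05]);print(s.x.round(4),s.fun.round(2))
for y0 in (-.006,-.010,-.014,-.018):
    s2=least_squares(lambda q:r([q[0],y0,q[1],.055]),[.543,.1]);print(y0,s2.x.round(4),s2.cost)
# cone rim sides centre at face plane
o,d=ray(i,f(411,275));print(o+d*(s.x[1]-o[1])/d[1])
# plate holes (for stand pose)
for h in [(102,30),(707,47),(158,433),(603,442)]:print(onz(i,f(*h),.02).round(4))
print("plate left/right edge pts",onz(i,f(42,30),.02),onz(i,f(775,0),.02),onz(i,f(120,455),.02),onz(i,f(640,455),.02))
print(plan([.54,.31,.25],down([-.04,.218])))
E
```

```text
[ 0.5447 -0.014   0.0899  0.0593] [-0.03  0.3  -0.65 -0.32  0.52  0.33  0.08 -0.32]
-0.006 [0.5447 0.0966] 5.970749644501777
-0.01 [0.5447 0.0933] 1.8824160135723853
-0.014 [0.5447 0.0899] 0.5691284610899106
-0.018 [0.5447 0.0866] 1.7463908891697117
[ 0.54483137 -0.01401751  0.09092571]
[ 0.4742 -0.0066  0.02  ]
[ 0.615  -0.0159  0.02  ]
[ 0.4631 -0.1688  0.02  ]
[ 0.6053 -0.1777  0.02  ]
plate left/right edge pts [ 0.46027608 -0.00620319  0.02      ] [ 0.6283956  -0.00272023  0.02      ] [ 0.44888131 -0.18083233  0.02      ] [ 0.61794645 -0.18539754  0.02      ]
(array([ 0.1808, -0.0108, -0.1966]), array([ -3.75,  34.82, -12.06]))
```

Call:
move_arm:
  series:
    - [0.0912,[0.02,0,-0.025],[0,6,-2]]
    - [0.0912,[0.045,-0.002,-0.05],[-1,12,-4]]
    - [0.0912,[0.07,-0.004,-0.08],[-2,18,-6]]
    - [0.0912,[0.1,-0.006,-0.11],[-2,24,-8]]
    - [0.0912,[0.125,-0.008,-0.14],[-3,29,-10]]
    - [0.0912,[0.15,-0.01,-0.17],[-3.75,34.82,-12.06]]
    - [0.0912,[0.181,-0.011,-0.197],[-3.75,34.82,-12.06]]
    - [0.0912,[0.181,-0.011,-0.197],[-3.75,34.82,-12.06]]
    - [0.0912,[0.181,-0.011,-0.197],[-3.75,34.82,-12.06]]

```text
time: 4.02
position: [0.541, 0.3108, 0.2531]
tool_rot: [2.008, 2.412, 0.01]
force: [0.6, 0.9, -0.2]
width: 0.0913
gripper_force: 0.0
```

```bash
python3 - <<'E'
from h import *
import pickle
s=robot.observe();print(s["position"],s["time"])
i=robot.camera_info("wrist");im=robot.capture("wrist");cv2.imwrite("pics/w3.png",im);pickle.dump(i,open("w3.pkl","wb"))
print(orange(im)[:2])
E
```

```text
[0.54102284 0.31083233 0.25314705] 4.0167
(array([278.76110563, 188.72260612]), array([ 268,  165,   22,   48, 1013], dtype=int32))
```

View pics/w3.png

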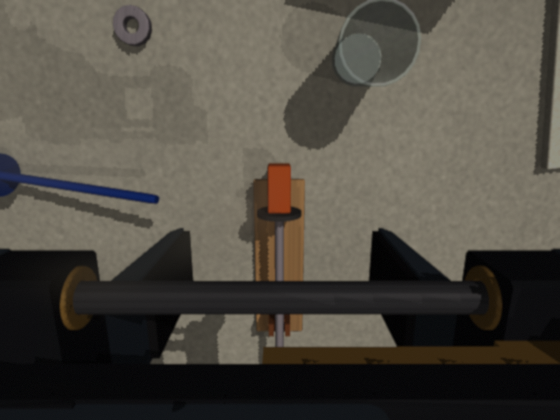

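The handle shows at columns 268-291, rows 164-212, with its shaft running straight down column 280, so the tool's yaw already matches the axle. The rest and beaker are clear of the fingers.

```bash
python3 - <<'E'
from h import *
import pickle
i=pickle.load(open("w3.pkl","rb"));iT,iS=robot.camera_info("top"),robot.camera_info("scene")
print("tri",tri([(i,(279.2,189)),(iT,(187,199)),(iS,(345.3,295))]))
A=onz(i,(279.3,189.5),.054);fl=onz(i,(279.5,213),.06);sh=onz(i,(280,330),.047)
print(A,fl,sh); d=A-sh;print("axis",d[:2]/np.linalg.norm(d[:2]), "now",R.from_rotvec(robot.observe()["tool_rot"]).as_matrix()[:2,0])
s=onz(i,(280,240),.047);d=s-sh;print("shaft axis",d[:2]/np.linalg.norm(d[:2]))
d=d/np.linalg.norm(d)
for name,p in(("A",A),("fl",fl)):print(name,plan([p[0],p[1],.1],down(d)))
E
```

```text
tri (array([0.5401777 , 0.30746562, 0.04958157]), [np.float64(0.0016701896756858925), np.float64(0.001674950375542856), np.float64(0.0012980601018201892)])
[0.54050524 0.30953208 0.054     ] [0.54492434 0.28639985 0.06      ] [0.57183063 0.14267992 0.047     ]
axis [-0.18451964  0.98282883] now [-0.18017017  0.98363536]
shaft axis [-0.18014642  0.98363981]
A (array([-0.0004, -0.0009,  0.1521]), array([ 0.26, -0.02,  0.  ]))
fl (array([-0.024 , -0.0008,  0.1521]), array([ 0.26, -0.02,  0.  ]))
```

Call:
move_arm:
  series:
    - [0.07,[0,-0.001,0.04],[0.2,0,0]]
    - [0.07,[0,-0.001,0.08],[0.2,0,0]]
    - [0.07,[0,-0.001,0.12],[0.2,0,0]]
    - [0.07,[0,-0.001,0.15],[0.2,0,0]]
    - [0.07,[0,-0.001,0.175],[0.2,0,0]]
    - [0.07,[0,-0.001,0.195],[0.2,0,0]]
    - [0.07,[0,-0.001,0.21],[0.2,0,0]]
    - [0.07,[0,-0.001,0.219],[0.2,0,0]]
    - [0.07,[0,-0.001,0.219],[0.2,0,0]]
  newtons: 45

```text
time: 4.82
position: [0.5382, 0.309, 0.0288]
tool_rot: [-2.01, -2.41, 0.01]
force: [-0.5, -0.6, 0.3]
width: 0.07
gripper_force: 0.0
```

Call:
move_arm:
  series:
    - [0.03,[0,0,0],[0,0,0]]
    - [0.02,[0,0,0],[0,0,0]]
    - [0.01,[0,0,0],[0,0,0]]
    - [0.01,[0,0,0],[0,0,0]]
    - [0.01,[0,0,0],[0,0,0]]
    - [0.01,[0,0,0],[0,0,0]]
  newtons: 45

```text
time: 5.32
position: [0.5386, 0.3114, 0.0299]
tool_rot: [-2.008, -2.413, 0.005]
force: [0.1, 0.1, -0.1]
width: 0.0328
gripper_force: 0.0
```

Call:
move_arm:
  series:
    - [0.01,[0,0,0],[0,0,0]]
    - [0.01,[0,0,0],[0,0,0]]
    - [0.01,[0,0,0],[0,0,0]]
    - [0.01,[0,0,0],[0,0,0]]
    - [0.01,[0,0,0],[0,0,0]]

```text
time: 5.73
position: [0.5388, 0.3115, 0.0297]
tool_rot: [-2.009, -2.413, 0.005]
force: [0.4, 0.7, 1.6]
width: 0.0233
gripper_force: 45.0
```

Call:
move_arm:
  series:
    - [0.01,[0,0,-0.01],[0,0,0]]
    - [0.01,[0,0,-0.03],[0,0,0]]
    - [0.01,[0,0,-0.06],[0,0,0]]
    - [0.01,[0,0,-0.09],[0,0,0]]
    - [0.01,[0,0,-0.12],[0,0,0]]
    - [0.01,[0,0,-0.12],[0,0,0]]
    - [0.01,[0,0,-0.12],[0,0,0]]

```text
time: 6.32
position: [0.5394, 0.3117, 0.1516]
tool_rot: [-2.009, -2.413, 0.001]
force: [-0.1, -0.6, -1.4]
width: 0.0239
gripper_force: 45.0
```

```bash
python3 - <<'E'
from h import *
s=robot.observe();print(s["position"],s["force"],s["moment"],s["width"])
print(plan([.5592,.2321,.15],down([.061,.998])))
E
```

```text
[0.53942271 0.31169765 0.15157247] [-0.06692454 -0.60175341 -1.35141876] [ 0.02033519 -0.1225207  -0.02468919] 0.02391896071594993
(array([-0.0819,  0.005 ,  0.0015]), array([-8.000e-02, -1.000e-02,  1.394e+01]))
```

Call:
move_arm:
  series:
    - [0.01,[0,0,0],[0,0,5]]
    - [0.01,[-0.01,0.001,0],[0,0,10]]
    - [0.01,[-0.03,0.002,0],[0,0,13.94]]
    - [0.01,[-0.05,0.004,0],[0,0,13.94]]
    - [0.01,[-0.07,0.005,0.002],[0,0,13.94]]
    - [0.01,[-0.082,0.005,0.002],[0,0,13.94]]
    - [0.01,[-0.082,0.005,0.002],[0,0,13.94]]
    - [0.01,[-0.082,0.005,0.002],[0,0,13.94]]

```text
time: 6.98
position: [0.5581, 0.2314, 0.1466]
tool_rot: [-2.287, -2.149, 0.009]
force: [-0.4, 0.2, -1.5]
width: 0.0239
gripper_force: 45.0
```

```bash
python3 - <<'E'
from h import *
import pickle
s=robot.observe();print(s["position"],s["force"],s["moment"],R.from_rotvec(s["tool_rot"]).as_matrix().round(4))
out=[]
for c in ("wrist","top","scene"):
    i=robot.camera_info(c);im=robot.capture(c);pickle.dump(i,open("w4%s.pkl"%c,"wb"))
    p=proj(i,[.5457,.0125,.165]);u,v=p.astype(int);print(c,p,proj(i,[.5592,.232,.165]))
    u0,v0=min(max(u-66,0),560-133),min(max(v-100,0),220);print(u0,v0)
    if c=="wrist":cv2.imwrite("pics/w4.png",im)
    out.append(cv2.resize(im[v0:v0+200,u0:u0+133],(266*1,400),interpolation=cv2.INTER_CUBIC))
cv2.imwrite("pics/c4.png",np.hstack(out))
E
```

```text
[0.55810811 0.23139363 0.14658071] [-0.35728576  0.22737299 -1.45947311] [ 0.0325455  -0.08408099  0.03416493] [[ 0.0624  0.998  -0.0065]
 [ 0.998  -0.0624 -0.0015]
 [-0.0019 -0.0064 -1.    ]]
wrist [284.34527945 615.99318425] [284.97338977 284.66743458]
218 220
top [289.07952843 195.56323033] [206.98530749 188.52406774]
223 95
scene [256.03552085 197.50777668] [318.85483357 258.55747767]
190 97
```

View pics/c4.png

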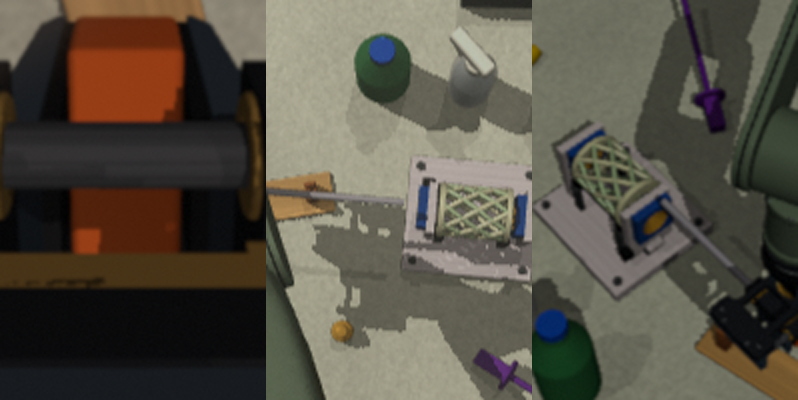

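Call:
move_arm:
  series:
    - [0.01,[0,0.002,0.02],[0,0,0]]
    - [0.01,[0,0.002,0.045],[0,0,0]]
    - [0.01,[0,0.002,0.06],[0,0,0]]
    - [0.01,[0,0.002,0.07],[0,0,0]]
    - [0.01,[0,0.002,0.07],[0,0,0]]
    - [0.01,[0,0.002,0.07],[0,0,0]]
    - [0.01,[0,0.002,0.07],[0,0,0]]

```text
time: 7.72
position: [0.5612, 0.2321, 0.0786]
tool_rot: [-2.287, -2.153, 0.003]
force: [0.1, 0.2, -0.9]
width: 0.0238
gripper_force: 45.0
```

```bash
python3 - <<'E'
from h import *
import pickle
s=robot.observe();print(s["position"],s["force"],s["moment"],R.from_rotvec(s["tool_rot"]).as_matrix().round(4))
out=[]
for c,sc in (("top",6),("scene",6)):
    i=robot.camera_info(c);im=robot.capture(c)
    Rm=R.from_rotvec(s["tool_rot"]).as_matrix();tip=s["position"]-.22*Rm[:,0]-.0153*Rm[:,2]
    p=proj(i,tip);print(c,tip,p,"mouth",proj(i,[.545,-.0125,.0915]));u,v=p.astype(int)
    u0,v0=u-33,v-40;print(u0,v0)
    out.append(cv2.resize(im[v0:v0+80,u0:u0+66],None,fx=6,fy=6,interpolation=cv2.INTER_CUBIC))
cv2.imwrite("pics/c5.png",np.hstack(out))
E
```

```text
[0.56124118 0.2321461  0.07862364] [ 0.10185361  0.21094636 -0.92349579] [ 0.01650191 -0.14632323  0.0086734 ] [[ 6.050e-02  9.982e-01 -2.100e-03]
 [ 9.982e-01 -6.050e-02 -6.000e-04]
 [-7.000e-04 -2.000e-03 -1.000e+00]]
top [0.54796539 0.01255783 0.094078  ] [288.9020875  197.49548083] mouth [297.83484492 198.86680338]
255 157
scene [0.54796539 0.01255783 0.094078  ] [256.87208553 213.5841934 ] mouth [251.04540219 207.55359203]
223 173
```

View pics/c5.png

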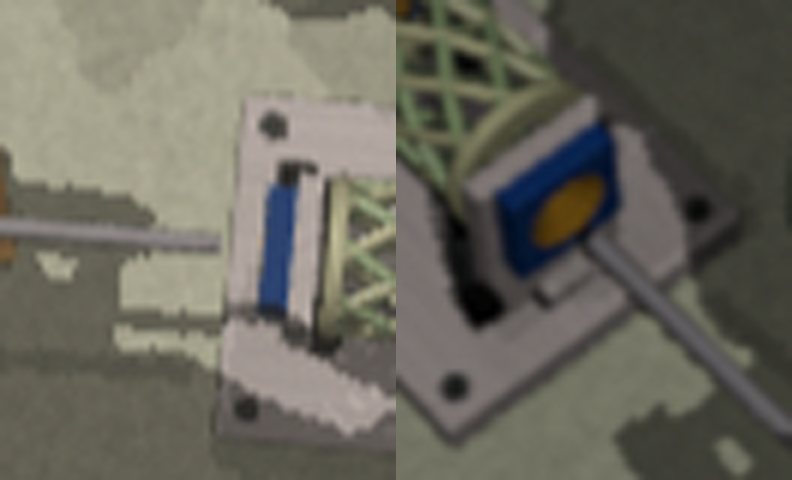

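Top crop: the tip is at (218,242) and lines up with the blue face to within about 2 mm. Scene crop: the tip is about 20 mm short of the cone, near its centre. I'll make a small correction and feel the way in.

Call:
move_arm:
  series:
    - [0.01,[0,-0.002,0.0015],[0,0,0]]
    - [0.01,[-0.008,-0.002,0.0015],[0,0,0]]
    - [0.01,[-0.014,-0.002,0.0015],[0,0,0]]
    - [0.01,[-0.018,-0.002,0.0015],[0,0,0]]
    - [0.01,[-0.02,-0.002,0.0015],[0,0,0]]
    - [0.01,[-0.022,-0.002,0.0015],[0,0,0]]
    - [0.01,[-0.024,-0.002,0.0015],[0,0,0]]
    - [0.01,[-0.025,-0.002,0.0015],[0,0,0]]
    - [0.01,[-0.026,-0.002,0.0015],[0,0,0]]
    - [0.01,[-0.027,-0.002,0.0015],[0,0,0]]
    - [0.01,[-0.027,-0.002,0.0015],[0,0,0]]

```text
time: 8.73
position: [0.5567, 0.2046, 0.076]
tool_rot: [-2.287, -2.152, 0.007]
force: [0.0, 0.7, -1.7]
width: 0.0237
gripper_force: 45.0
```

Call:
move_arm:
  series:
    - [0.01,[-0.001,0,0],[0,0,0]]
    - [0.01,[-0.002,0,0],[0,0,0]]
    - [0.01,[-0.003,0,0],[0,0,0]]
    - [0.01,[-0.004,0,0],[0,0,0]]
    - [0.01,[-0.004,0,0],[0,0,0]]

```text
time: 9.15
position: [0.5565, 0.2004, 0.076]
tool_rot: [-2.287, -2.151, 0.007]
force: [-0.3, -0.7, -1.8]
width: 0.0237
gripper_force: 45.0
```

Call:
move_arm:
  series:
    - [0.01,[-0.001,0,0],[0,0,0]]
    - [0.01,[-0.002,0,0],[0,0,0]]
    - [0.01,[-0.003,0,0],[0,0,0]]
    - [0.01,[-0.003,0,0],[0,0,0]]

```text
time: 9.48
position: [0.5565, 0.1973, 0.0762]
tool_rot: [-2.287, -2.153, 0.007]
force: [0.2, -0.1, -2.1]
width: 0.0234
gripper_force: 45.0
```

Call:
move_arm:
  series:
    - [0.01,[-0.001,0,0],[0,0,0]]
    - [0.01,[-0.002,0,0],[0,0,0]]
    - [0.01,[-0.003,0,0],[0,0,0]]
    - [0.01,[-0.003,0,0],[0,0,0]]

```text
time: 9.82
position: [0.5563, 0.1943, 0.0762]
tool_rot: [-2.287, -2.152, 0.006]
force: [0.6, -0.1, -0.9]
width: 0.0239
gripper_force: 45.0
```

Call:
move_arm:
  series:
    - [0.01,[-0.001,0,0],[0,0,0]]
    - [0.01,[-0.002,0,0],[0,0,0]]
    - [0.01,[-0.002,0,0],[0,0,0]]

```text
time: 10.07
position: [0.5562, 0.1924, 0.0762]
tool_rot: [-2.287, -2.152, 0.006]
force: [1.8, -1.1, -0.3]
width: 0.0238
gripper_force: 45.0
```

Call:
move_arm:
  series:
    - [0.01,[-0.001,0,0],[0,0,0]]
    - [0.01,[-0.001,0,0],[0,0,0]]

```text
time: 10.23
position: [0.5562, 0.1914, 0.0762]
tool_rot: [-2.287, -2.152, 0.006]
force: [1.2, 0.8, 0.5]
width: 0.0237
gripper_force: 45.0
```

Call:
move_arm:
  series:
    - [0.01,[-0.001,0,0],[0,0,0]]
    - [0.01,[-0.001,0,0],[0,0,0]]

```text
time: 10.4
position: [0.5561, 0.1905, 0.0762]
tool_rot: [-2.287, -2.152, 0.006]
force: [1.9, -0.2, -0.2]
width: 0.0237
gripper_force: 45.0
```

Call:
move_arm:
  series:
    - [0.01,[0,0.0005,-0.0005],[0,0,0]]
    - [0.01,[0,0.001,-0.001],[0,0,0]]
    - [0.01,[-0.001,0.001,-0.001],[0,0,0]]
    - [0.01,[-0.001,0.001,-0.001],[0,0,0]]

```text
time: 10.73
position: [0.5564, 0.1894, 0.0768]
tool_rot: [-2.287, -2.15, 0.008]
force: [0.8, -0.3, -1.3]
width: 0.0238
gripper_force: 45.0
```

```bash
cat > st.py <<'E'
from h import *
s=robot.observe();print(s["time"],s["position"].round(4) if hasattr(s["position"],"round") else s["position"],np.round(s["force"],2),np.round(s["moment"],3),np.round(R.from_rotvec(s["tool_rot"]).as_matrix()[:,0],4))
E
python3 st.py
```

```text
10.7333 [0.5564 0.1894 0.0768] [ 0.76 -0.3  -1.34] [-0.068 -0.145  0.069] [ 0.0614  0.9981 -0.002 ]
```

Call:
move_arm:
  series:
    - [0.01,[-0.001,0.0002,-0.0003],[0,0,0]]
    - [0.01,[-0.002,0.0005,-0.0005],[0,0,0]]
    - [0.01,[-0.002,0.0005,-0.0005],[0,0,0]]

```text
time: 10.98
position: [0.5571, 0.1873, 0.0775]
tool_rot: [-2.287, -2.151, 0.007]
force: [0.1, 1.0, -1.0]
width: 0.0238
gripper_force: 45.0
```

```bash
python3 st.py
```

```text
10.9833 [0.5571 0.1873 0.0775] [ 0.09  0.96 -1.02] [ 0.02  -0.077  0.013] [ 0.0614  0.9981 -0.0019]
```

Call:
move_arm:
  series:
    - [0.01,[-0.001,0,0],[0,0,0]]
    - [0.01,[-0.002,0,0],[0,0,0]]
    - [0.01,[-0.003,0,0],[0,0,0]]
    - [0.01,[-0.003,0,0],[0,0,0]]

```text
time: 11.32
position: [0.557, 0.1843, 0.0776]
tool_rot: [-2.287, -2.151, 0.007]
force: [-0.4, 0.1, -1.6]
width: 0.0241
gripper_force: 45.0
```

```bash
python3 st.py
```

```text
11.3167 [0.557  0.1843 0.0776] [-0.36  0.07 -1.59] [-0.026 -0.112  0.032] [ 0.0612  0.9981 -0.0019]
```

Still free; I continue in small steps.

Call:
move_arm:
  series:
    - [0.01,[-0.001,0,0],[0,0,0]]
    - [0.01,[-0.002,0,0],[0,0,0]]
    - [0.01,[-0.003,0,0],[0,0,0]]
    - [0.01,[-0.004,0,0],[0,0,0]]
    - [0.01,[-0.004,0,0],[0,0,0]]

```text
time: 11.73
position: [0.5568, 0.1803, 0.0776]
tool_rot: [-2.287, -2.151, 0.007]
force: [0.1, -0.2, -1.8]
width: 0.0236
gripper_force: 45.0
```

```bash
python3 st.py
```

```text
11.7333 [0.5568 0.1803 0.0776] [ 0.12 -0.25 -1.83] [-0.016 -0.074  0.009] [ 0.0611  0.9981 -0.0019]
```

Call:
move_arm:
  series:
    - [0.01,[-0.001,0,0],[0,0,0]]
    - [0.01,[-0.002,0,0],[0,0,0]]
    - [0.01,[-0.003,0,0],[0,0,0]]
    - [0.01,[-0.004,0,0],[0,0,0]]
    - [0.01,[-0.005,0,0],[0,0,0]]
    - [0.01,[-0.006,0,0],[0,0,0]]
    - [0.01,[-0.006,0,0],[0,0,0]]

```text
time: 12.32
position: [0.5564, 0.1744, 0.0776]
tool_rot: [-2.287, -2.151, 0.007]
force: [-0.9, -0.4, -1.9]
width: 0.0239
gripper_force: 45.0
```

```bash
python3 st.py
```

```text
12.3167 [0.5564 0.1744 0.0776] [-0.93 -0.38 -1.91] [ 0.04  -0.096 -0.047] [ 0.0611  0.9981 -0.0018]
```

Call:
move_arm:
  series:
    - [0.01,[-0.0015,0,0],[0,0,0]]
    - [0.01,[-0.003,0,0],[0,0,0]]
    - [0.01,[-0.0045,0,0],[0,0,0]]
    - [0.01,[-0.006,0,0],[0,0,0]]
    - [0.01,[-0.0075,0,0],[0,0,0]]
    - [0.01,[-0.009,0,0],[0,0,0]]
    - [0.01,[-0.01,0,0],[0,0,0]]
    - [0.01,[-0.01,0,0],[0,0,0]]

```text
time: 12.98
position: [0.5558, 0.1643, 0.0776]
tool_rot: [-2.287, -2.151, 0.007]
force: [-0.1, 0.0, -1.8]
width: 0.0237
gripper_force: 45.0
```

```bash
python3 st.py
```

```text
12.9833 [0.5558 0.1643 0.0776] [-0.09  0.02 -1.81] [ 0.027 -0.077 -0.011] [ 0.0612  0.9981 -0.0018]
```

Call:
move_arm:
  series:
    - [0.01,[-0.002,0,0],[0,0,0]]
    - [0.01,[-0.005,0,0],[0,0,0]]
    - [0.01,[-0.009,0,0],[0,0,0]]
    - [0.01,[-0.013,0,0],[0,0,0]]
    - [0.01,[-0.017,0,0],[0,0,0]]
    - [0.01,[-0.021,0,0],[0,0,0]]
    - [0.01,[-0.025,0,0],[0,0,0]]
    - [0.01,[-0.029,0,0],[0,0,0]]
    - [0.01,[-0.031,0,0],[0,0,0]]
    - [0.01,[-0.032,0,0],[0,0,0]]

```text
time: 13.82
position: [0.5539, 0.1322, 0.0777]
tool_rot: [-2.287, -2.151, 0.006]
force: [-0.6, 1.0, -1.2]
width: 0.0233
gripper_force: 45.0
```

```bash
python3 st.py
```

```text
13.8167 [0.5539 0.1322 0.0777] [-0.55  1.04 -1.25] [ 0.048 -0.134 -0.043] [ 0.0614  0.9981 -0.0018]
```

Call:
move_arm:
  series:
    - [0.01,[-0.002,0,0],[0,0,0]]
    - [0.01,[-0.005,0,0],[0,0,0]]
    - [0.01,[-0.009,0,0],[0,0,0]]
    - [0.01,[-0.013,0,0],[0,0,0]]
    - [0.01,[-0.017,0,0],[0,0,0]]
    - [0.01,[-0.021,0,0],[0,0,0]]
    - [0.01,[-0.025,0,0],[0,0,0]]
    - [0.01,[-0.029,0,0],[0,0,0]]
    - [0.01,[-0.031,0,0],[0,0,0]]
    - [0.01,[-0.032,0,0],[0,0,0]]

```text
time: 14.65
position: [0.5519, 0.1002, 0.0778]
tool_rot: [-2.287, -2.151, 0.006]
force: [0.4, -0.2, -0.9]
width: 0.0238
gripper_force: 45.0
```

```bash
python3 st.py
```

```text
14.65 [0.5519 0.1002 0.0778] [ 0.44 -0.23 -0.87] [ 0.027 -0.047 -0.061] [ 0.0614  0.9981 -0.0018]
```

Call:
move_arm:
  series:
    - [0.01,[-0.003,0,0],[0,0,0]]
    - [0.01,[-0.006,0,0],[0,0,0]]
    - [0.01,[-0.009,0,0],[0,0,0]]
    - [0.01,[-0.012,0,0],[0,0,0]]
    - [0.01,[-0.015,0,0],[0,0,0]]
    - [0.01,[-0.018,0,0],[0,0,0]]
    - [0.01,[-0.021,0,0],[0,0,0]]
    - [0.01,[-0.024,0,0],[0,0,0]]
    - [0.01,[-0.026,0,0],[0,0,0]]
    - [0.01,[-0.026,0,0],[0,0,0]]

```text
time: 15.48
position: [0.5503, 0.0743, 0.0778]
tool_rot: [-2.287, -2.151, 0.007]
force: [-0.7, -0.8, -1.9]
width: 0.024
gripper_force: 45.0
```

```bash
python3 st.py
```

```text
15.4833 [0.5503 0.0743 0.0778] [-0.7  -0.79 -1.92] [ 0.013 -0.142 -0.024] [ 0.0614  0.9981 -0.0018]
```

Call:
move_arm:
  series:
    - [0.01,[-0.0015,0,0],[0,0,0]]
    - [0.01,[-0.003,0,0],[0,0,0]]
    - [0.01,[-0.0045,0,0],[0,0,0]]
    - [0.01,[-0.006,0,0],[0,0,0]]
    - [0.01,[-0.007,0,0],[0,0,0]]
    - [0.01,[-0.008,0,0],[0,0,0]]
    - [0.01,[-0.009,0,0],[0,0,0]]
    - [0.01,[-0.01,0,0],[0,0,0]]
    - [0.01,[-0.01,0,0],[0,0,0]]

```text
time: 16.23
position: [0.5497, 0.0646, 0.0778]
tool_rot: [-2.287, -2.151, 0.006]
force: [-0.1, 0.5, -0.6]
width: 0.0239
gripper_force: 45.0
```

```bash
python3 st.py
```

```text
16.2333 [0.5497 0.0646 0.0778] [-0.11  0.53 -0.57] [-0.01  -0.054  0.011] [ 0.0611  0.9981 -0.0018]
```

Call:
move_arm:
  series:
    - [0.01,[-0.001,0,0],[0,0,0]]
    - [0.01,[-0.002,0,0],[0,0,0]]
    - [0.01,[-0.003,0,0],[0,0,0]]
    - [0.01,[-0.004,0,0],[0,0,0]]
    - [0.01,[-0.005,0,0],[0,0,0]]
    - [0.01,[-0.005,0,0],[0,0,0]]

```text
time: 16.73
position: [0.5494, 0.0596, 0.0778]
tool_rot: [-2.287, -2.151, 0.007]
force: [0.7, -0.8, -2.1]
width: 0.0238
gripper_force: 45.0
```

```bash
python3 st.py
```

```text
16.7333 [0.5494 0.0596 0.0778] [ 0.71 -0.83 -2.15] [ 0.059 -0.145 -0.039] [ 0.061   0.9981 -0.0018]
```

Call:
move_arm:
  series:
    - [0.01,[-0.001,0,0],[0,0,0]]
    - [0.01,[-0.002,0,0],[0,0,0]]
    - [0.01,[-0.002,0,0],[0,0,0]]

```text
time: 16.98
position: [0.5493, 0.0576, 0.0778]
tool_rot: [-2.287, -2.151, 0.007]
force: [-0.1, -0.4, -1.7]
width: 0.0238
gripper_force: 45.0
```

```bash
python3 st.py
```

```text
16.9833 [0.5493 0.0576 0.0778] [-0.05 -0.35 -1.74] [ 0.039 -0.108  0.026] [ 0.061   0.9981 -0.0018]
```

Call:
move_arm:
  series:
    - [0.01,[-0.001,0,0],[0,0,0]]
    - [0.01,[-0.002,0,0],[0,0,0]]
    - [0.01,[-0.003,0,0],[0,0,0]]
    - [0.01,[-0.003,0,0],[0,0,0]]

```text
time: 17.32
position: [0.5491, 0.0546, 0.0778]
tool_rot: [-2.287, -2.151, 0.007]
force: [0.1, 0.4, -2.2]
width: 0.0234
gripper_force: 45.0
```

```bash
python3 st.py
```

```text
17.3167 [0.5491 0.0546 0.0778] [ 0.07  0.35 -2.22] [ 0.011 -0.07   0.015] [ 0.0611  0.9981 -0.0018]
```

Call:
move_arm:
  series:
    - [0.01,[-0.001,0,0],[0,0,0]]
    - [0.01,[-0.002,0,0],[0,0,0]]
    - [0.01,[-0.002,0,0],[0,0,0]]

```text
time: 17.57
position: [0.549, 0.0526, 0.0778]
tool_rot: [-2.287, -2.151, 0.007]
force: [-0.3, -0.3, -2.1]
width: 0.0236
gripper_force: 45.0
```

```bash
python3 st.py
```

```text
17.5667 [0.549  0.0526 0.0778] [-0.34 -0.28 -2.08] [0.048 0.023 0.016] [ 0.061   0.9981 -0.0018]
```

Call:
move_arm:
  series:
    - [0.01,[-0.001,0,0],[0,0,0]]
    - [0.01,[-0.002,0,0],[0,0,0]]
    - [0.01,[-0.003,0,0],[0,0,0]]
    - [0.01,[-0.004,0,0],[0,0,0]]
    - [0.01,[-0.005,0,0],[0,0,0]]
    - [0.01,[-0.006,0,0],[0,0,0]]
    - [0.01,[-0.007,0,0],[0,0,0]]
    - [0.01,[-0.008,0,0],[0,0,0]]
    - [0.01,[-0.008,0,0],[0,0,0]]

```text
time: 18.32
position: [0.5485, 0.0446, 0.0778]
tool_rot: [-2.287, -2.151, 0.006]
force: [0.6, 0.3, -1.9]
width: 0.0237
gripper_force: 45.0
```

```bash
python3 st.py
```

```text
18.3167 [0.5485 0.0446 0.0778] [ 0.62  0.33 -1.92] [-0.027 -0.13   0.034] [ 0.0611  0.9981 -0.0018]
```

Call:
move_arm:
  series:
    - [0.01,[-0.0015,0,0],[0,0,0]]
    - [0.01,[-0.003,0,0],[0,0,0]]
    - [0.01,[-0.0045,0,0],[0,0,0]]
    - [0.01,[-0.006,0,0],[0,0,0]]
    - [0.01,[-0.0075,0,0],[0,0,0]]
    - [0.01,[-0.009,0,0],[0,0,0]]
    - [0.01,[-0.0105,0,0],[0,0,0]]
    - [0.01,[-0.012,0,0],[0,0,0]]
    - [0.01,[-0.012,0,0],[0,0,0]]

```text
time: 19.07
position: [0.5478, 0.0325, 0.0779]
tool_rot: [-2.287, -2.151, 0.006]
force: [0.3, 0.0, -1.5]
width: 0.0237
gripper_force: 45.0
```

```bash
python3 st.py
```

```text
19.0667 [0.5478 0.0325 0.0779] [ 0.27  0.04 -1.54] [-0.008 -0.098  0.015] [ 0.0613  0.9981 -0.0018]
```

Call:
move_arm:
  series:
    - [0.01,[-0.0015,0,0],[0,0,0]]
    - [0.01,[-0.003,0,0],[0,0,0]]
    - [0.01,[-0.0045,0,0],[0,0,0]]
    - [0.01,[-0.006,0,0],[0,0,0]]
    - [0.01,[-0.0075,0,0],[0,0,0]]
    - [0.01,[-0.009,0,0],[0,0,0]]
    - [0.01,[-0.0105,0,0],[0,0,0]]
    - [0.01,[-0.0115,0,0],[0,0,0]]
    - [0.01,[-0.0115,0,0],[0,0,0]]

```text
time: 19.82
position: [0.5473, 0.0229, 0.078]
tool_rot: [-2.287, -2.148, 0.002]
force: [2.1, 7.5, -1.2]
width: 0.0239
gripper_force: 45.0
```

```bash
python3 st.py
```

```text
19.8167 [0.5473 0.0229 0.078 ] [ 2.08  7.48 -1.16] [ 1.041 -0.085 -0.181] [0.063  0.998  0.0017]
```

Call:
move_arm:
  series:
    - [0.01,[-0.0005,0,0],[0,0,0]]
    - [0.01,[-0.001,0,0],[0,0,0]]
    - [0.01,[-0.0015,0,0],[0,0,0]]
    - [0.01,[-0.002,0,0],[0,0,0]]
    - [0.01,[-0.002,0,0],[0,0,0]]

```text
time: 20.23
position: [0.5473, 0.0228, 0.0782]
tool_rot: [-2.287, -2.145, -0.002]
force: [0.3, 12.3, -0.4]
width: 0.0238
gripper_force: 45.0
```

Call:
move_arm:
  series:
    - [0.01,[-0.0005,0,0],[0,0,0]]
    - [0.01,[-0.001,0,0],[0,0,0]]
    - [0.01,[-0.001,0,0],[0,0,0]]

```text
time: 20.48
position: [0.5473, 0.0227, 0.0783]
tool_rot: [-2.287, -2.144, -0.003]
force: [-0.4, 16.0, 0.4]
width: 0.0236
gripper_force: 45.0
```

Axial contact at TCP y 0.0229, which fits the flange seating (the tip measurement put the grip about 36 mm behind it). I ease the load and look.

Call:
move_arm:
  series:
    - [0.01,[0.0015,0,0],[0,0,0]]
    - [0.01,[0.0025,0,0],[0,0,0]]
    - [0.01,[0.0025,0,0],[0,0,0]]

```text
time: 20.73
position: [0.5473, 0.0229, 0.0781]
tool_rot: [-2.287, -2.149, 0.002]
force: [0.1, 6.8, -0.7]
width: 0.0237
gripper_force: 45.0
```

```bash
python3 st.py; python3 - <<'E'
from h import *
out=[]
for c,p in (("top",[.541,-.04,.1]),("scene",[.541,-.06,.1])):
    i=robot.camera_info(c);im=robot.capture(c);u,v=proj(i,p).astype(int)
    out.append(cv2.resize(im[v-50:v+50,u-50:u+50],(400,400),interpolation=cv2.INTER_CUBIC));print(u-50,v-50)
cv2.imwrite("pics/c6.png",np.hstack(out))
E
```

```text
20.7333 [0.5473 0.0229 0.0781] [ 0.12  6.82 -0.74] [ 1.155 -0.087 -0.154] [0.0621 0.9981 0.0017]
257 150
189 143
```

View pics/c6.png

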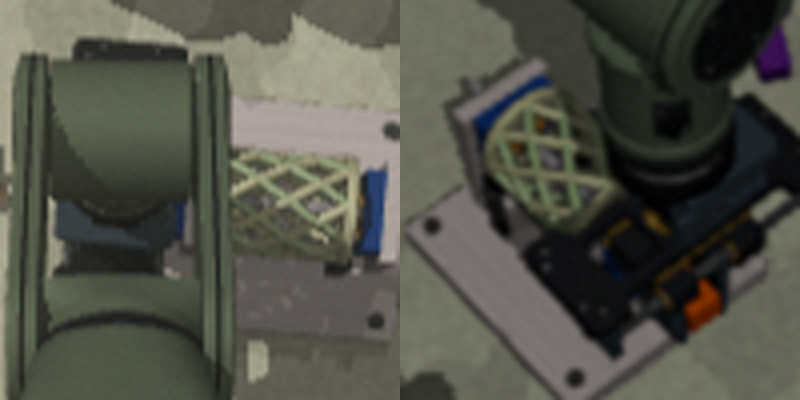

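The scene crop shows the shaft's tip protruding behind the second bearing plate at (465,85), the lattice in its cradle, and the handle close to the first bearing. I release with light pressure and back off upward.

Call:
move_arm:
  series:
    - [0.01,[0.001,0,0],[0,0,0]]
    - [0.03,[0.001,0,0],[0,0,0]]
    - [0.05,[0.001,0,0],[0,0,0]]
    - [0.06,[0.001,0,0],[0,0,0]]
    - [0.06,[0.001,0,0],[0,0,0]]
    - [0.06,[0.001,0,0],[0,0,0]]
    - [0.06,[0.001,0,0],[0,0,0]]
    - [0.06,[0.001,0,0],[0,0,0]]

```text
time: 21.5
position: [0.5472, 0.0217, 0.0779]
tool_rot: [-2.287, -2.151, 0.006]
force: [0.3, 0.1, -0.8]
width: 0.0601
gripper_force: 0.0
```

Call:
move_arm:
  series:
    - [0.06,[0.001,0,-0.02],[0,0,0]]
    - [0.06,[0.002,0,-0.05],[0,0,0]]
    - [0.06,[0.03,0,-0.08],[0,0,0]]
    - [0.06,[0.06,0,-0.11],[0,-5,0]]
    - [0.06,[0.08,0,-0.12],[0,-11,0]]
    - [0.06,[0.08,0,-0.12],[0,-17,0]]
    - [0.06,[0.08,0,-0.12],[0,-23,0]]
    - [0.06,[0.08,0,-0.12],[0,-25,0]]
    - [0.06,[0.08,0,-0.12],[0,-25,0]]

```text
time: 22.25
position: [0.5522, 0.104, 0.1964]
tool_rot: [2.04, 1.929, -0.462]
force: [0.8, -0.1, -0.2]
width: 0.0602
gripper_force: 0.0
```

```bash
python3 st.py; python3 - <<'E'
from h import *
out=[]
for c,p in (("wrist",[.544,.01,.09]),("scene",[.541,-.06,.1])):
    i=robot.camera_info(c);im=robot.capture(c);u,v=proj(i,p).astype(int);print(u,v)
    v0=min(max(v-60,0),300);u0=min(max(u-60,0),440)
    out.append(cv2.resize(im[v0:v0+120,u0:u0+120],(400,400),interpolation=cv2.INTER_CUBIC));print(u0,v0)
    cv2.imwrite(f"pics/{c}7.png",im)
cv2.imwrite("pics/c7.png",np.hstack(out))
E
```

```text
22.25 [0.5522 0.104  0.1964] [ 0.76 -0.1  -0.2 ] [ 0.252 -0.088  0.019] [ 0.0493  0.9037 -0.4252]
279 245
219 185
239 193
179 133
```

View pics/c7.png

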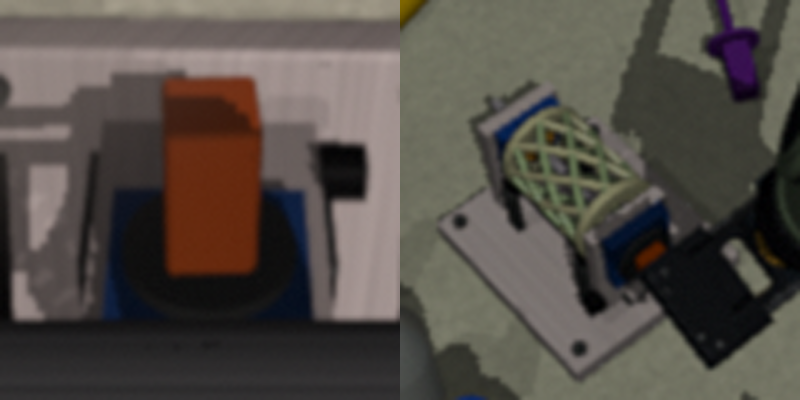

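```bash
python3 - <<'E'
from h import *
i=robot.camera_info("wrist");f=lambda x,y:(219+x*.3,185+y*.3)
c=np.array([.5394,-.0923]);a=np.array([.061,.998]);b=np.array([.998,-.061])
# rear face edge mid: top and bottom
L=lambda n,xo,yo,z:print(n,proj(i,[*(c+a*yo+b*xo),z]).round(1))
for zc in (.092,.095):
    print(zc);L("rear top",0,.135,zc+.012);L("rear bottom",0,.135,zc-.012);L("rear top +3mm",0,.138,zc+.012);L("front top",0,.085,zc+.012)
print("seen top",f(212,128),"bottom",f(210,82),"front top",f(210,275))
E
```

```text
0.092
rear top [281.  227.4]
rear bottom [281.1 208.2]
rear top +3mm [281.  224.6]
front top [281.  268.4]
0.095
rear top [281. 230.]
rear bottom [281.1 210.5]
rear top +3mm [281.  227.2]
front top [280.9 271. ]
seen top (282.6, 223.4) bottom (282.0, 209.6) front top (282.0, 267.5)
```

Flange looks flush, within about 2 mm. I give a gentle confirming nudge on the handle's rear with the closed fingers.

```bash
python3 - <<'E'
from h import *
print(plan([.549,.085,.086],down([.061,.998])))
E
```

```text
(array([ 0.0316, -0.0019,  0.1083]), array([-0.26, 25.07,  0.1 ]))
```

Call:
move_arm:
  series:
    - [0.0,[0,0,0],[0,7,0]]
    - [0.0,[0,0,0],[0,14,0]]
    - [0.0,[0,0,0],[0,21,0]]
    - [0.0,[0,0,0],[0,25,0]]
    - [0.0,[0.006,0,0.02],[0,25,0]]
    - [0.0,[0.012,0,0.04],[0,25,0]]
    - [0.0,[0.018,-0.001,0.06],[0,25,0]]
    - [0.0,[0.024,-0.001,0.08],[0,25,0]]
    - [0.0,[0.029,-0.002,0.1],[0,25,0]]
    - [0.0,[0.0316,-0.002,0.108],[0,25,0]]
    - [0.0,[0.0316,-0.002,0.108],[0,25,0]]
    - [0.0,[0.0316,-0.002,0.108],[0,25,0]]
  newtons: 30

```text
time: 23.35
position: [0.5495, 0.0843, 0.0872]
tool_rot: [-2.289, -2.15, 0.005]
force: [-0.2, 0.5, 1.2]
width: 0.0006
gripper_force: 0.0
```

Call:
move_arm:
  series:
    - [0.0,[-0.003,0,0],[0,0,0]]
    - [0.0,[-0.006,0,0],[0,0,0]]
    - [0.0,[-0.009,0,0],[0,0,0]]
    - [0.0,[-0.012,0,0],[0,0,0]]
    - [0.0,[-0.015,0,0],[0,0,0]]
    - [0.0,[-0.018,0,0],[0,0,0]]
    - [0.0,[-0.02,0,0],[0,0,0]]
    - [0.0,[-0.021,0,0],[0,0,0]]
    - [0.0,[-0.022,0,0],[0,0,0]]
    - [0.0,[-0.022,0,0],[0,0,0]]

```text
time: 24.18
position: [0.5477, 0.0629, 0.0866]
tool_rot: [-2.287, -2.151, 0.006]
force: [0.4, 0.6, 0.0]
width: 0.0004
gripper_force: 0.1
```

Call:
move_arm:
  series:
    - [0.0,[-0.001,0,0],[0,0,0]]
    - [0.0,[-0.002,0,0],[0,0,0]]
    - [0.0,[-0.003,0,0],[0,0,0]]
    - [0.0,[-0.003,0,0],[0,0,0]]

```text
time: 24.52
position: [0.5478, 0.0623, 0.087]
tool_rot: [-2.287, -2.148, 0.0]
force: [-0.5, 9.6, 2.8]
width: 0.0004
gripper_force: 4.5
```

Call:
move_arm:
  series:
    - [0.0,[-0.001,0,0],[0,0,0]]
    - [0.0,[-0.002,0,0],[0,0,0]]
    - [0.0,[-0.002,0,0],[0,0,0]]

```text
time: 24.77
position: [0.5478, 0.0621, 0.0873]
tool_rot: [-2.286, -2.145, -0.004]
force: [0.0, 15.1, 2.6]
width: 0.0007
gripper_force: 7.4
```

Call:
move_arm:
  series:
    - [0.0,[0.01,0,0],[0,0,0]]
    - [0.0,[0.03,0,-0.005],[0,0,0]]
    - [0.0,[0.05,0,-0.03],[0,0,0]]
    - [0.0,[0.07,0,-0.06],[0,0,0]]
    - [0.0,[0.1,0,-0.09],[0,0,0]]
    - [0.0,[0.13,0,-0.12],[0,0,0]]
    - [0.0,[0.16,0,-0.15],[0,0,0]]
    - [0.0,[0.19,0,-0.18],[0,0,0]]
    - [0.0,[0.19,0,-0.18],[0,0,0]]
    - [0.0,[0.19,0,-0.18],[0,0,0]]

```text
time: 25.6
position: [0.5604, 0.2494, 0.2679]
tool_rot: [2.285, 2.156, -0.001]
force: [-0.1, -0.4, -1.3]
width: 0.0006
gripper_force: 0.0
```

```bash
python3 st.py; python3 - <<'E'
from h import *
out=[]
for c in ("top","scene"):
    i=robot.camera_info(c);im=robot.capture(c);u,v=proj(i,[.541,-.08,.1]).astype(int)
    out.append(cv2.resize(im[v-45:v+45,u-45:u+45],(400,400),interpolation=cv2.INTER_CUBIC))
cv2.imwrite("pics/c8.png",np.hstack(out))
E
```

```text
25.6 [0.5604 0.2494 0.2679] [-0.1  -0.4  -1.31] [-0.067 -0.08   0.006] [ 5.820e-02  9.983e-01 -9.000e-04]
```

View pics/c8.png

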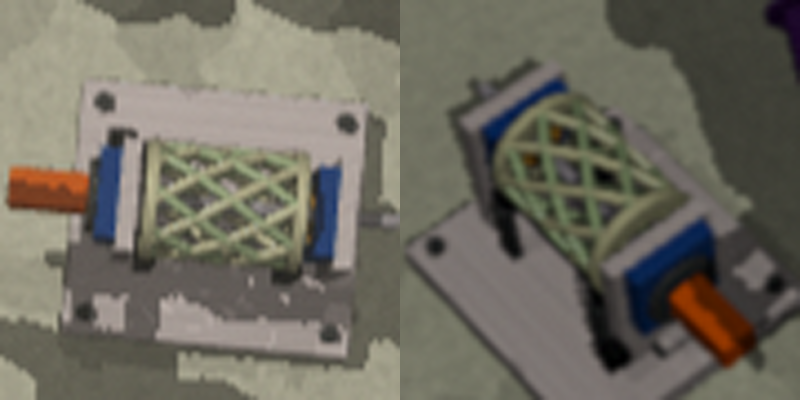

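The flange sits flat on the blue face at top (95,190), the shaft sticks out beyond the second bearing at (375,217), and the lattice is in its cradle. Handing in.

```bash
python3 -c "
from plant import robot
print(robot.job_done())"
```

```text
the job is handed in; nothing more can be done
None
```

The axle is through both bearings and the lattice, with its flange home against the first bearing. I released it and handed the job in at about 26 s; the highest force I read was 16 N.

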